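Hold a spring-jaw rack nest open with its pull pin

TASK

The tube rack is clamped in its nest by a spring jaw. Take the round-handled pull pin from the tool stand, put it down through the eye of the jaw's pull tab, and with the pin draw the slide out until the tab's pointer stands at the dark mark on the scale arm. Finish while holding it there - keep gripping the pin, as the spring closes the jaw when it is let go - let nothing but the pin hold it, and leave everything else where it stands.

Things in the scene. Friction and masses are not known exactly. Their poses are not given: they have to be found in the camera images.
- pin: The pull pin, plain steel, upright in any one of the stand's holes, 96 mm long, ~0.12 kg. Origin: centre of its lower tip; z up along it. From the tip: shaft 9 mm in diameter for 40 mm (first 7 mm tapered to 4.5 mm), collar 24 mm in diameter at 40-46 mm, then a round handle 20 mm in diameter at 46-96 mm with fine dark rings. Yaw means nothing. The tallest tool, the only one with a round handle.
- pin_grip (a point): Point on the pin's axis, 72 mm above its tip: the middle of the handle, where to grip.
- stand: Fixed white block 190 x 60 x 50 mm (x, y, z) with three upright 14 mm through holes in a row along its x axis, at x = -65, 0 and +65 mm, y = 0. Origin: centre of its underside. The tools' collars rest on its top, so their tips are 10 mm above the table and 40 mm of shaft is in the hole; they lift straight out.
- nest: Rack nest, fixed. Origin on the underside of its white base plate (130 mm wide, x -240 to +120 mm, 12 thick). The slide pulls out along its own -x (towards the robot, turned up to 0.4 rad). Rack at the +x end, top at 97 mm; jaw plate 110 wide, top at 94, x -12 to +10; guide block, top at 72, x -85 to -60; scale arm 14 wide, top at 70, along y = +46, x -240 to -85.
- tab: The slide's pull tab, a level steel plate 60 x 50 x 8 mm (along, across the pull) with the eye in its middle; top 70 mm above the table, 50 mm free beneath. Origin: centre of its underside, axes as the nest's. A pointer 6 mm wide sticks out of its +y edge, level with the eye's centre, towards the scale arm. The jaw is one piece with it.
- eye (a point): Centre of the eye at the tab's top face: an upright round through hole 14 mm in diameter, slightly chamfered. With the jaw closed at x = -125, y = 0, z = 70 mm of the nest's frame; it moves along the nest's -x by the joint value. The pin's shaft passes with 2.5 mm to spare all round; its collar stops on the tab.
- mark (a point): Centre of the mark, on top of the scale arm: a dark engraved band 12 mm wide (along the pull) across the aluminium arm, at x = -170, y = +46 mm in the nest's frame. The pointer stands at its middle when the slide is 45 mm out.
- jaw (a joint): How far the slide (tab and jaw together) is pulled out along the nest's -x: 0 m closed, as at the start; 0.075 m at its stop; 0.045 m with the pointer at the middle of the mark. A spring pulls it back: about 5 N closed, about 8.5 N at the mark.
- clamped_rack: White rack of 20 red-capped tubes, 80 x 100 x 85 mm, standing in the nest between jaw and rear stop. Leave it.
- square_key: Another tool of the stand: like the pin but with a square head, 24 x 24 mm and 30 mm high; top 86 mm above the table, shaft 11 mm. Leave it.
- tee_key: Another tool of the stand: T-shaped, with a level 12 mm crossbar 50 mm long, across the row; top 92 mm above the table, shaft 11 mm. Leave it.
- sample_rack: Blue rack of 40 red-capped tubes, 160 x 100 x 85 mm, loose to the right. Leave it.
- bottle: White bottle, 68 mm in diameter, 170 mm high, loose, behind on the right. Leave it.
- jar: Small clear jar with white lid, 60 mm in diameter, 70 mm high, loose, behind on the left. Leave it.
- marker: Marker pen, 125 mm long, 14 mm thick, lying near the robot. Leave it.
- dish: Small white dish, 64 mm in diameter, 16 mm high, near the robot on the right. Leave it.

How it is judged (in metres and radians):
On the way, in this order (a step that is already met when the one before it is completed fails the run):
1. the pin is lifted clear out of the stand, in the gripper (height (world z) of pin above 0.055 m and contact force between the fingers and pin above 1 N), for 0.2 s.
2. the pin is through the eye, at least 20 mm deep, with the jaw still closed (within 15 mm) (z of pin in the frame of eye between -0.06 and -0.02 m and horizontal distance between pin and eye below 0.014 m and angle between pin's own z axis and vertical below 0.35 rad and value of joint jaw below 0.015 m), for 0.2 s.
3. the slide is drawn by the pin to the mark and held (z of pin in the frame of eye between -0.06 and -0.02 m and horizontal distance between pin and eye below 0.014 m and angle between pin's own z axis and vertical below 0.35 rad and value of joint jaw between 0.039 and 0.051 m and contact force between the fingers and pin above 2 N and contact force between pin and tab above 2 N and contact force between each of the arm, the fingers and nest below 1 N), for 0.5 s.
At the end, for the whole second after the job is handed in: Pin gripped (over 2 N), 20 mm or more through the eye, within 14 mm of its centre and 0.35 rad of upright, and bearing the spring's pull (over 2 N); pointer in the band (slide 39 to 51 mm out), still (under 10 mm/s); fingers and arm not pressing on the nest or slide (under 1 N) (all of step 3 and velocity of joint jaw between -0.01 and 0.01 m/s); the arm keeps its last pose, push and grip.
It fails at once if the rack in the nest is shifted by more than 30 mm (distance of clamped_rack from where it was at the start of the episode above 0.03 m).
It fails at once if one of the other two stand tools is shifted by more than 30 mm (distance of any of square_key, tee_key from where it was at the start of the episode above 0.03 m).
It fails at once if the sample rack, bottle, jar, marker pen or dish is shifted by more than 30 mm (distance of any of sample_rack, bottle, jar, marker, dish from where it was at the start of the episode above 0.03 m).
It also fails if it takes over 46 s, if anything falls off the work surface, if the arm or the gripper's body presses on something with over 40 N, if the wrist force passes 120 N, or if a joint passes its speed limit or range.

ROBOT

A 6-joint arm with a two-finger parallel gripper is mounted at the origin on the work surface. World frame = base frame: x ahead of the robot, y to its left, z up, the work surface at z = 0. Lengths are in mm, angles in rad, forces in N, time in s.
With the tool pointing down it reaches from about 300 to 850 mm from the base axis. Payload 4.2 kg.
Tool frame: the origin (TCP) lies where the fingers leave the gripper's body, on its centre line; the fingertips stand 78 mm ahead of it and the grasp point (between the pads) lies 60 mm ahead of it (manip.tip_reach is the distance from the TCP to the fingertips, in mm); z points along the fingers, y is the direction in which the jaws open and shut (so a half turn about z gives the same grasp; the last joint's range is limited). The gripper opens to 91 mm and grips with 3 to 60 N. Pads are 32 mm wide; open, the fingers measure 118 mm over their backs; the gripper's body (76 mm by 178 mm) begins 60 mm behind the grasp point.
Start: joints at [-1.338, 0.32, 1.565, -0, 1.257, -0.02], TCP at [143.817, -556.733, 292.276] pointing down, gripper open.
Joint ranges: [-3.11, 3.11], [-0.84, 2.01], [0.21, 2.61], [-1.34, 4.49], [0.05, 2.63], [-2.56, 2.56]. Speed limits (rad/s): [2.57, 2.57, 3.14, 3.14, 3.14, 3.14].

INTERFACE

Orientations are given as a unit quaternion [w, x, y, z].
In Python, from plant import manip gives the robot as it stands.
- The arm moves only by the tool jog_arm, never from a script. Its argument "moves" is a list of rows, each an object of numbers: "ax", "ay", "az": the turn, a rotation vector about the tool's x, y, z in rad; "dx", "dy", "dz": the shift along the tool's x, y, z in m; "grip": the opening, from 0 (shut) to 1 (fully open). In form: [{"ax": .., "ay": .., "az": .., "dx": .., "dy": .., "dz": .., "grip": ..}, ...]. A call has 1 to 10 rows; each row shifts and turns the commanded pose from where the row before left it, along the tool's axes as they then stand; what a row does not reach is not made up. A row lasts 1/10 s, in which the tool goes at most 50 mm and 8.59 degrees, less where a joint would pass 70% of its speed; a pose out of reach is approached as far as the arm can. A call with a gripper value outside its range is refused whole. The fingers move at their own pace and stop on an object; "squeeze" is the grip in N (left out, the last holds). Time passes only in rows, so rows that do not move let the fingers close. It gives the time, the measured TCP pose, the force and the opening at its end, in the units of the state.
- manip.get_obs(): the state, without advancing time (a new reading comes with each control period).
- manip.camera(name): name is "scene" or "top" or "wrist"; returns (picture, depth): 400x640x3 uint8, red, green, blue; 400x640 float32, mm along the optical axis (not along the pixel's ray), 0 where there is no reading.
- manip.camera_model(name): a dict with "intrinsics" (3x3 intrinsics, pixels), "origin" and "orientation" of the camera in the world. Camera axes: x right, y down, z forward; pixel columns grow to the right and rows downward; lengths in mm; the calibration is good to about 2 mm. A picture is of the moment at which its call begins: read the wrist's pose just before it. camera_model takes no time and is no camera call; for the wrist camera it gives the pose at the moment of the call.
- manip.close_job(): hands the job in, once; it reports no verdict.
Trained networks look in the newest picture that a camera, given by its name, has taken for a name from the list of things; names that differ only in an ending like _2 or _b are one class to them, and where a whole thing is asked for, a point or a joint stands for the part that bears it (a point fixed in the world has none). Each returns a list of dicts, best first, with "confidence" (0 to 1); they miss things now and then, are a little off and sometimes report something else, mostly with a low value. They report only what shows in the picture. A call takes as long as a camera call.
- manip.boxes_of(name, camera): "pixel" ([column, row] in pixels, amid what is visible of it).
- manip.outline_of(name, camera): "pixels" (400x640 bool, what is visible of it) and "pixel" ([column, row] in pixels, amid what is visible of it).
- manip.mark_of(name, camera): "pixel" ([column, row] in pixels: a listed point, or the origin of a listed thing).
The state is a dict: "time": time; "qpos": joint angles; "joint_velocities": joint speeds; "tau": joint torques, N m; "eef_pos": TCP position; "ee_rot": TCP orientation; "wrist_force": force on the tool from outside, world axes, zero at the start; "torque": the same for the moment, N m; "width": opening from 0.0 (shut) to 1.0 (fully open).
Only numpy, scipy, OpenCV 4.12 (cv2) and the standard library are available. Lean on these libraries where they do the work, as an engineer would, in place of code of your own. Each camera call takes 0.05 s, during which the arm holds its last target.

## Working session

There is one attempt and no reset: what is moved stays moved. The work goes in short steps, Python scripts to look and compute and a tool call to move; the robot and the scene stay as the last step left them, time stands still between calls to the robot, and variables do not carry over. Pictures are saved under pics/ and viewed, and the job is handed in when it is done.

Besides the shell and the picture viewer there is one more tool, called after "Request:" as name(argument=value, ...) on one line, values as JSON. jog_arm: Moves the arm, as the interface text tells. Its arguments: {"type":"object","properties":{"moves":{"type":"array","items":{"type":"object","properties":{"ax":{"type":"number"},"ay":{"type":"number"},"az":{"type":"number"},"dx":{"type":"number"},"dy":{"type":"number"},"dz":{"type":"number"},"grip":{"type":"number"}}}},"squeeze":{"type":"number"}},"required":["moves"]}

```bash
mkdir -p pics; ls
cat > h.py <<'E'
import numpy as np, cv2
from plant import manip
from scipy.spatial.transform import Rotation as R
def rot(q): return R.from_quat([q[1],q[2],q[3],q[0]]).as_matrix()
def world(px,depth,cm):
    K=np.array(cm["intrinsics"]);p=np.linalg.inv(K)@np.array([px[0],px[1],1.0])*depth
    return rot(cm["orientation"])@p+np.array(cm["origin"])
def atz(px,z,cm):
    K=np.array(cm["intrinsics"]);d=rot(cm["orientation"])@(np.linalg.inv(K)@np.array([px[0],px[1],1.0]))
    o=np.array(cm["origin"]);return o+d*(z-o[2])/d[2]
def save(n,im): cv2.imwrite("pics/"+n+".png",im[:,:,::-1])
E
python3 - <<'E'
from h import *
for c in ["scene","top"]:
    im,d=manip.camera(c);save(c+"0",im);np.savez("/tmp/"+c+"0.npz",im=im,d=d)
    cm=manip.camera_model(c);print(c,cm)
    if c=="top":
        for n in ["pin","pin_grip","eye","mark","nest","tab","stand","square_key","tee_key"]:
            r=manip.mark_of(n,c)
            for x in r[:2]:
                print(n,round(x["confidence"],2),np.round(x["pixel"],1))
o=manip.get_obs();print(o)
E
```

```text
pics
scene {'intrinsics': array([[475.36480345,   0.        , 311.48704033],
       [  0.        , 475.36480345, 194.68975343],
       [  0.        ,   0.        ,   1.        ]]), 'origin': array([1330.47615219,  440.10284257, 1116.67050841]), 'orientation': array([-0.16328051,  0.43815064,  0.82506595, -0.3172218 ])}
top {'intrinsics': array([[520.65863011,   0.        , 317.74666847],
       [  0.        , 520.65863011, 200.52379911],
       [  0.        ,   0.        ,   1.        ]]), 'origin': array([ 335.98872768,  -89.34478816, 1737.2523693 ]), 'orientation': array([-0.05461075,  0.70633633, -0.70419909,  0.0470138 ])}
pin 0.63 [205.4 203.2]
pin_grip 0.37 [203.1 201.3]
eye 0.84 [344.8 182.5]
mark 0.87 [326.1 194.5]
mark 0.65 [201.7 200.1]
nest 0.82 [348.8 153.4]
nest 0.63 [205.9 198.9]
tab 0.66 [341.4 183.9]
stand 0.79 [205.7 224.7]
square_key 0.61 [201.8 242. ]
tee_key 0.39 [204.2 220.4]
{'time': 0.55, 'qpos': array([-1.33798490e+00,  3.19557212e-01,  1.56448897e+00,  2.81936992e-05,
        1.25741076e+00, -1.99786326e-02]), 'joint_velocities': array([-0.00140204, -0.00360355,  0.00082102, -0.00116333, -0.0007215 ,
        0.00158464]), 'tau': array([-3.58514421e-05, -4.12057722e+01, -2.32091671e+01,  7.28720007e-02,
        3.81593162e-02, -4.30115080e-06]), 'eef_pos': array([ 143.83136947, -556.72443982,  292.30483289]), 'ee_rot': array([6.60473068e-05, 9.92023322e-01, 1.26054446e-01, 2.05420240e-05]), 'wrist_force': array([ 0.8930585 , -0.27662047, -0.31401102]), 'torque': array([-0.00202488,  0.00690595, -0.00239997]), 'width': 0.9998339973882064}
```

View pics/top0.png

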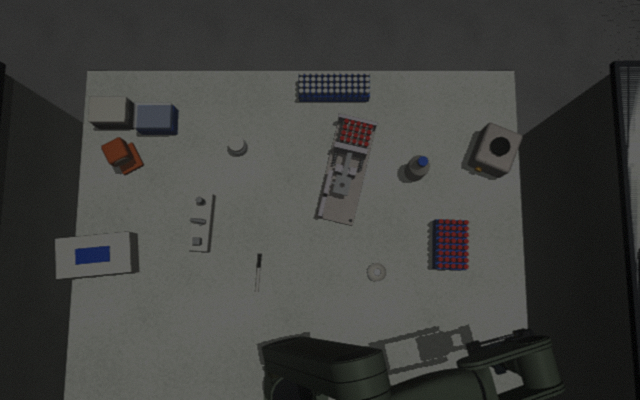

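View pics/scene0.png

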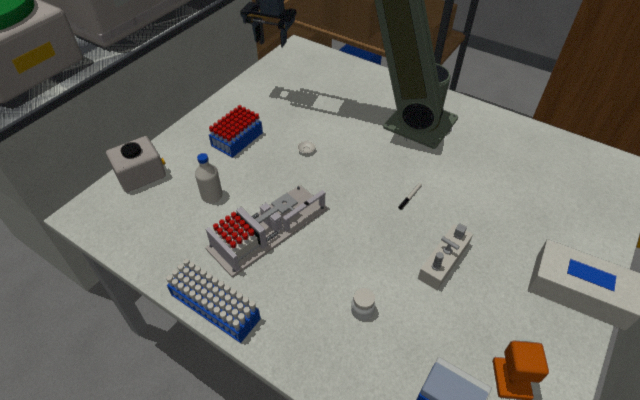

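The top view shows the stand at about (202,223). Its tools, from far to near, are the round pin (200,201), the tee (198,221) and the square (197,241). The nest has its eye at about (342,184) and its rack at (355,133). I'll work out coarse positions next.

Run:
```python
from h import *
D=np.load("/tmp/top0.npz");im,d=D["im"],D["d"];cm=manip.camera_model("top")
for n,px,z in [("pinTop",(200,201),106),("tee",(198,221),92),("sq",(197,241),86),("eye",(344,183),70),("mark",(326.1,194.5),70),("nest",(348.8,153.4),0),("nearend L",(317,217),12),("nearend R",(352,224),12)]:
    dd=d[int(px[1])-3:int(px[1])+4,int(px[0])-3:int(px[0])+4]
    print(n,atz(px,z,cm).round(0),world(px,np.min(dd[dd>0]),cm).round(0))
c=np.kron(im[110:240,290:390],np.ones((6,6,1),np.uint8));c=np.clip(c*1.6,0,255).astype(np.uint8);save("topn",c)
c=np.kron(im[180:260,170:240],np.ones((7,7,1),np.uint8));c=np.clip(c*1.6,0,255).astype(np.uint8);save("tops",c)
```

```text
pinTop [570. 302. 106.] [569. 301. 112.]
tee [508. 310.  92.] [507. 308. 100.]
sq [444. 312.  86.] [444. 310.  93.]
eye [ 635. -156.   70.] [ 634. -156.   79.]
mark [597. -98.  70.] [596. -98.  78.]
nest [ 750. -176.    0.] [ 728. -171.   95.]
nearend L [530. -68.  12.] [524. -69.  71.]
nearend R [ 507. -184.   12.] [ 507. -184.   18.]
```

View pics/topn.png

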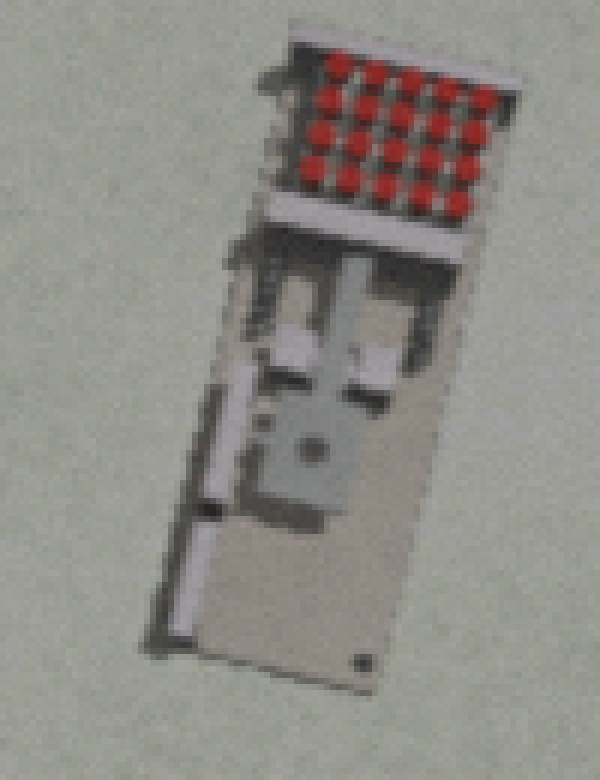

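View pics/tops.png

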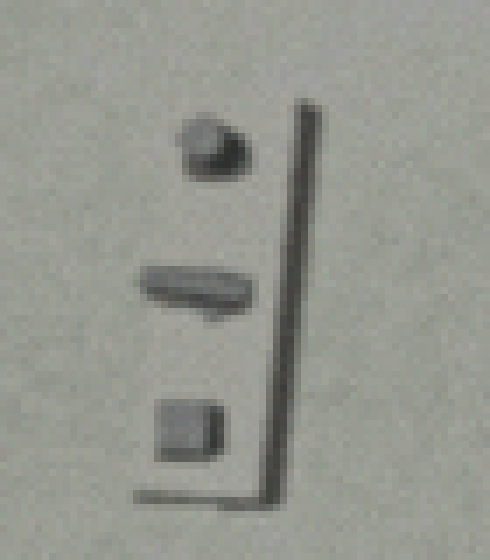

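Top crops: round pin at about (199.5,200), eye at about (342,185), dark mark band at about (325,194.7) and slide axis about 0.2–0.3 rad off world x. I'll work out the transit to the pin.

```bash
cat >> h.py <<'E'
def delta(target,z=None):
    o=manip.get_obs();Rm=rot(o["ee_rot"]);d=np.array(target,float)-o["eef_pos"]
    yaw=np.arctan2(Rm[1,0],Rm[0,0]);return Rm.T@d, yaw, Rm[:,2]
E
python3 - <<'E'
from h import *
cm=manip.camera_model("wrist");o=manip.get_obs()
Rt=rot(o["ee_rot"]);print(cm["intrinsics"],"cam in tool",Rt.T@(cm["origin"]-o["eef_pos"]),(Rt.T@rot(cm["orientation"])).round(3))
ct=manip.camera_model("top")
p=atz((199.3,200),106,ct);e=atz((342.2,185),70,ct);m=atz((324.8,194.7),70,ct);print(p,e,m)
v=m-e;print("m-e",v, "nest yaw",np.arctan2(v[1],v[0])-np.arctan2(46,-45))
print(delta([p[0],p[1],292]))
th=-0.078;x=np.array([np.cos(th),np.sin(th)]);y=np.array([np.sin(th),-np.cos(th)]);d=p[:2]-o["eef_pos"][:2];print(x@d,y@d)
E
```

```text
[[331.28196071   0.         325.98817475]
 [  0.         331.28196071 198.00887077]
 [  0.           0.           1.        ]] cam in tool [ 71.33106562  -0.17706856 -92.9454377 ] [[-0.    -0.968 -0.252]
 [ 1.    -0.     0.   ]
 [-0.    -0.252  0.968]]
[573.07569637 304.65988503 106.        ] [ 628.59236911 -150.16647613   70.        ] [596.58294023 -93.71144146  70.        ]
m-e [-32.00942888  56.45503467   0.        ] nest yaw -0.25861602820071106
(array([ 6.31033585e+02, -7.26656938e+02,  2.21059056e-01]), np.float64(0.25278136969007897), array([ 5.74074470e-05, -1.25862111e-04, -9.99999990e-01]))
360.8193580878018 -892.2124400083143
```

Request:
jog_arm(moves=[{"az":0.11},{"az":0.11},{"az":0.11},{"dx":0.0165,"dy":-0.0405},{"dx":0.0165,"dy":-0.0405},{"dx":0.0165,"dy":-0.0405},{"dx":0.0165,"dy":-0.0405},{"dx":0.0165,"dy":-0.0405},{"dx":0.0165,"dy":-0.0405},{"dx":0.0165,"dy":-0.0405}])

```text
invalid input at $.moves[0]: expected keys ax, ay, az, dx, dy, dz, grip
```

Request:
jog_arm(moves=[{"dx":0.0165,"dy":-0.0405},{"dx":0.0165,"dy":-0.0405},{"dx":0.0165,"dy":-0.0405},{"dx":0.0165,"dy":-0.0405},{"dx":0.0165,"dy":-0.0405},{"dx":0.0165,"dy":-0.0405},{"dx":0.0165,"dy":-0.0405},{"dx":0.0165,"dy":-0.0405},{"dx":0.0165,"dy":-0.0405},{"dx":0.0165,"dy":-0.0405}])

```text
invalid input at $.moves[0]: expected keys ax, ay, az, dx, dy, dz, grip
```

Run:
```python
from h import *
o=manip.get_obs();print(o["time"],o["eef_pos"],o["qpos"],delta([573,304.6,292]))
```

```text
0.55 [ 143.83136947 -556.72443982  292.30483289] [-1.33798490e+00  3.19557212e-01  1.56448897e+00  2.81936992e-05
  1.25741076e+00 -1.99786326e-02] (array([ 6.30945317e+02, -7.26617888e+02,  2.21062248e-01]), np.float64(0.25278136969007897), array([ 5.74074470e-05, -1.25862111e-04, -9.99999990e-01]))
```

All seven keys are required in every row.

Request:
jog_arm(moves=[{"ax":0,"ay":0,"az":0.11,"dx":0,"dy":0,"dz":0,"grip":1},{"ax":0,"ay":0,"az":0.11,"dx":0,"dy":0,"dz":0,"grip":1},{"ax":0,"ay":0,"az":0.11,"dx":0,"dy":0,"dz":0,"grip":1},{"ax":0,"ay":0,"az":0,"dx":0.0165,"dy":-0.0405,"dz":0,"grip":1},{"ax":0,"ay":0,"az":0,"dx":0.0165,"dy":-0.0405,"dz":0,"grip":1},{"ax":0,"ay":0,"az":0,"dx":0.0165,"dy":-0.0405,"dz":0,"grip":1},{"ax":0,"ay":0,"az":0,"dx":0.0165,"dy":-0.0405,"dz":0,"grip":1},{"ax":0,"ay":0,"az":0,"dx":0.0165,"dy":-0.0405,"dz":0,"grip":1},{"ax":0,"ay":0,"az":0,"dx":0.0165,"dy":-0.0405,"dz":0,"grip":1},{"ax":0,"ay":0,"az":0,"dx":0.0165,"dy":-0.0405,"dz":0,"grip":1}])

```text
time: 1.55
eef_pos: [281.2, -281.4, 292.5]
ee_rot: [0.0, 0.999, -0.039, 0.0]
wrist_force: [0.9, 0.4, 0.1]
width: 0.996
```

Request:
jog_arm(moves=[{"ax":0,"ay":0,"az":0,"dx":0.0165,"dy":-0.0405,"dz":0,"grip":1},{"ax":0,"ay":0,"az":0,"dx":0.0165,"dy":-0.0405,"dz":0,"grip":1},{"ax":0,"ay":0,"az":0,"dx":0.0165,"dy":-0.0405,"dz":0,"grip":1},{"ax":0,"ay":0,"az":0,"dx":0.0165,"dy":-0.0405,"dz":0,"grip":1},{"ax":0,"ay":0,"az":0,"dx":0.0165,"dy":-0.0405,"dz":0,"grip":1},{"ax":0,"ay":0,"az":0,"dx":0.0165,"dy":-0.0405,"dz":0,"grip":1},{"ax":0,"ay":0,"az":0,"dx":0.0165,"dy":-0.0405,"dz":0,"grip":1},{"ax":0,"ay":0,"az":0,"dx":0.0165,"dy":-0.0405,"dz":0,"grip":1},{"ax":0,"ay":0,"az":0,"dx":0.0165,"dy":-0.0405,"dz":0,"grip":1},{"ax":0,"ay":0,"az":0,"dx":0.0165,"dy":-0.0405,"dz":0,"grip":1}])

```text
time: 2.55
eef_pos: [477.1, 110.0, 292.4]
ee_rot: [0.0, 0.999, -0.038, 0.0]
wrist_force: [0.7, -0.3, -0.2]
width: 0.998
```

Request:
jog_arm(moves=[{"ax":0,"ay":0,"az":0,"dx":0.0165,"dy":-0.0405,"dz":0,"grip":1},{"ax":0,"ay":0,"az":0,"dx":0.0165,"dy":-0.0405,"dz":0,"grip":1},{"ax":0,"ay":0,"az":0,"dx":0.0165,"dy":-0.0405,"dz":0,"grip":1},{"ax":0,"ay":0,"az":0,"dx":0.0165,"dy":-0.0405,"dz":0,"grip":1},{"ax":0,"ay":0,"az":0,"dx":0.0165,"dy":-0.0405,"dz":0,"grip":1},{"ax":0,"ay":0,"az":0,"dx":0,"dy":0,"dz":0,"grip":1},{"ax":0,"ay":0,"az":0,"dx":0,"dy":0,"dz":0,"grip":1}])

```text
time: 3.25
eef_pos: [574.3, 304.2, 291.3]
ee_rot: [0.001, 0.999, -0.038, -0.001]
wrist_force: [0.8, -0.1, -0.5]
width: 1.002
```

Run:
```python
from h import *
o=manip.get_obs();print(o["time"],o["eef_pos"],o["qpos"].round(2),delta([573,304.6,292]))
cm=manip.camera_model("wrist");im,d=manip.camera("wrist");save("w1",im);np.savez("/tmp/w1.npz",im=im,d=d)
for n,z in [("pin",10),("pin_grip",82),("tee_key",10),("square_key",10),("stand",0)]:
    for x in manip.mark_of(n,"wrist")[:2]: print(n,round(x["confidence"],2),np.round(x["pixel"],1),atz(x["pixel"],z,cm).round(1))
```

```text
3.25 [574.33947888 304.1680762  291.31971158] [ 0.47  0.44  1.38 -0.    1.32  2.12] (array([-1.3691839 , -0.32834147, -0.67902982]), np.float64(-0.07580812366092722), array([-0.00133284, -0.00122203, -0.99999837]))
pin 0.63 [319.5 170.9] [580.3 311.   10. ]
pin_grip 0.8 [320.8 188.7] [575.9 308.9  82. ]
tee_key 0.96 [317.6 226.5] [513.4 318.7  10. ]
square_key 0.81 [322.  278.3] [444.9 318.9  10. ]
stand 0.77 [319.8 226.7] [509.4 316.6   0. ]
```

View pics/w1.png

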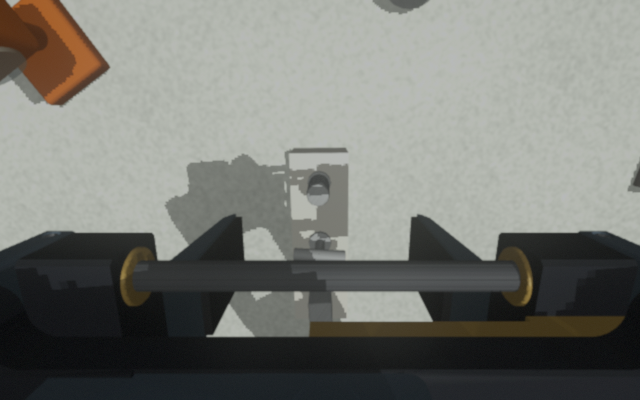

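The wrist view shows the pin at (318,186) between the fingers, the tee at (320,245) behind the gripper bar, and the stand around x 285–348. I'll check the pin centre from depth.

Run:
```python
from h import *
D=np.load("/tmp/w1.npz");im,d=D["im"],D["d"];cm=manip.camera_model("wrist")
K=np.array(cm["intrinsics"]);v,u=np.mgrid[140:235,270:370];dd=d[140:235,270:370]
P=np.stack([(u-K[0,2])/K[0,0]*dd,(v-K[1,2])/K[1,1]*dd,dd],-1)@rot(cm["orientation"]).T+cm["origin"]
z=P[...,2]
print(np.histogram(z,bins=np.arange(-10,130,5)))
for lo,hi in [(99,115),(60,99),(45,56)]:
    m=(z>lo)&(z<hi);q=P[m];print(lo,m.sum(),q.mean(0).round(1),q.min(0).round(1),q.max(0).round(1),u[m].min(),u[m].max(),v[m].min(),v[m].max())
m=z>99;(cx,cy),r=cv2.minEnclosingCircle(np.stack([u[m],v[m]],-1).astype(np.float32));print(cx,cy,r,atz((cx,cy),106,cm))
c=cv2.resize(im[140:230,270:370],None,fx=6,fy=6,interpolation=0);save("w1c",c)
```

```text
(array([   0,   10, 4471,   22,   25,   28,   26,   30,   32,   24,   44,
         24, 4031,  115,    9,   23,   14,   28,   21,   12,   31,   28,
         26,  392,    2,    0,    0]), array([-10,  -5,   0,   5,  10,  15,  20,  25,  30,  35,  40,  45,  50,
        55,  60,  65,  70,  75,  80,  85,  90,  95, 100, 105, 110, 115,
       120, 125]))
99 431 [577.2 310.4 107.5] [566.2 300.8  99.2] [586.2 320.3 110.2] 306 328 182 206
60 155 [583.8 309.1  81.6] [576.3 300.6  60.9] [586.5 320.3  99. ] 306 328 175 191
45 4064 [563.6 311.3  52.1] [517.3 278.9  45. ] [608.  344.5  55.9] 288 347 152 234
318.61956787109375 191.5 58.84665298461914 [578.99347111 308.88391604 106.        ]
```

View pics/w1c.png

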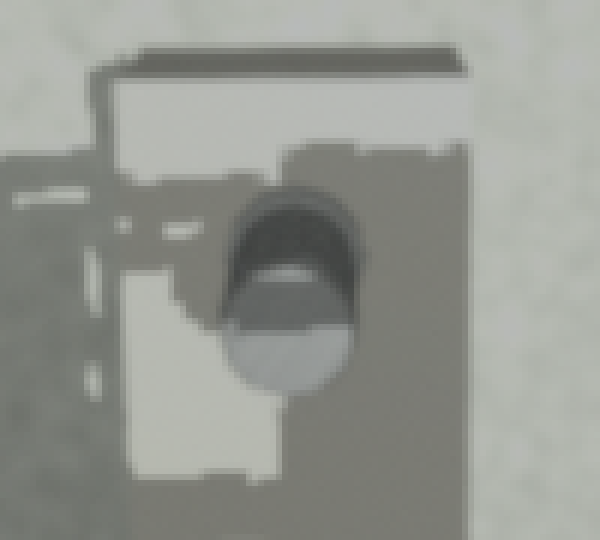

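Pin axis from the wrist is (576.2,310.5) by depth extents, with its top at about 106 as expected. Top camera gives (573,305), within its 3 mm/px resolution. I'll shift by (+1,−6.5) mm in tool axes, descend 149 mm and grip.

Request:
jog_arm(moves=[{"ax":0,"ay":0,"az":0,"dx":0.0012,"dy":-0.0064,"dz":0.03,"grip":1},{"ax":0,"ay":0,"az":0,"dx":0,"dy":0,"dz":0.04,"grip":1},{"ax":0,"ay":0,"az":0,"dx":0,"dy":0,"dz":0.04,"grip":1},{"ax":0,"ay":0,"az":0,"dx":0,"dy":0,"dz":0.025,"grip":0.7},{"ax":0,"ay":0,"az":0,"dx":0,"dy":0,"dz":0.014,"grip":0.4},{"ax":0,"ay":0,"az":0,"dx":0,"dy":0,"dz":0,"grip":0.3},{"ax":0,"ay":0,"az":0,"dx":0,"dy":0,"dz":0,"grip":0.25}], squeeze=30)

```text
time: 4.25
eef_pos: [576.9, 310.0, 144.6]
ee_rot: [-0.001, 0.999, -0.039, 0.001]
wrist_force: [-0.1, 0.6, -0.1]
width: 0.679
```

Request:
jog_arm(moves=[{"ax":0,"ay":0,"az":0,"dx":0,"dy":0,"dz":0,"grip":0},{"ax":0,"ay":0,"az":0,"dx":0,"dy":0,"dz":0,"grip":0},{"ax":0,"ay":0,"az":0,"dx":0,"dy":0,"dz":0,"grip":0},{"ax":0,"ay":0,"az":0,"dx":0,"dy":0,"dz":0,"grip":0}], squeeze=30)

```text
time: 4.65
eef_pos: [576.3, 310.0, 143.8]
ee_rot: [-0.0, 0.999, -0.039, 0.0]
wrist_force: [-0.2, -0.0, -0.5]
width: 0.333
```

Run:
```python
from h import *
o=manip.get_obs();print(o["time"],o["eef_pos"],o["width"],o["wrist_force"],delta([576.2,310.5,142]))
cm=manip.camera_model("wrist");im,d=manip.camera("wrist");save("w2",im)
```

```text
4.65 [576.29615029 309.99493995 143.81773335] 0.3329474477790798 [-0.21211129 -0.00804689 -0.49983109] (array([-0.13640131, -0.49534234,  1.81783269]), np.float64(-0.0771608768673081), array([ 9.14376595e-04,  3.72526327e-04, -9.99999513e-01]))
```

View pics/w2.png

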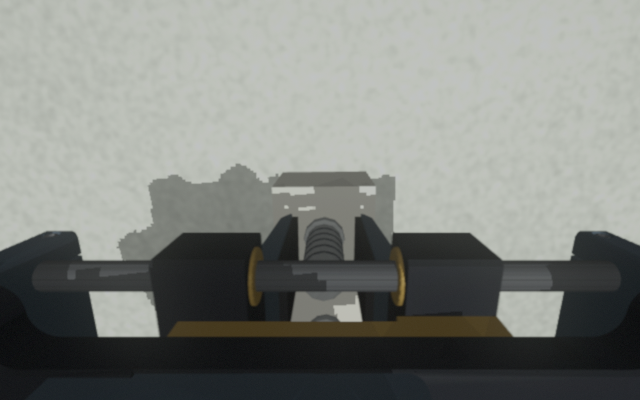

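The wrist view shows the pin's ringed handle at (324,245), centred between the fingers, which are still closing. I'll keep closing.

Request:
jog_arm(moves=[{"ax":0,"ay":0,"az":0,"dx":0,"dy":0,"dz":0.0015,"grip":0},{"ax":0,"ay":0,"az":0,"dx":0,"dy":0,"dz":0,"grip":0},{"ax":0,"ay":0,"az":0,"dx":0,"dy":0,"dz":0,"grip":0}], squeeze=35)

```text
time: 5.0
eef_pos: [576.4, 310.2, 142.5]
ee_rot: [-0.0, 0.999, -0.039, 0.001]
wrist_force: [-0.9, 0.3, 5.8]
width: 0.212
```

Request:
jog_arm(moves=[{"ax":0,"ay":0,"az":0,"dx":0,"dy":0,"dz":-0.01,"grip":0},{"ax":0,"ay":0,"az":0,"dx":0,"dy":0,"dz":-0.03,"grip":0},{"ax":0,"ay":0,"az":0,"dx":0,"dy":0,"dz":-0.03,"grip":0},{"ax":0,"ay":0,"az":0,"dx":0,"dy":0,"dz":-0.03,"grip":0},{"ax":0,"ay":0,"az":0,"dx":0,"dy":0,"dz":-0.02,"grip":0},{"ax":0,"ay":0,"az":0,"dx":0,"dy":0,"dz":0,"grip":0}])

```text
time: 5.6
eef_pos: [577.2, 310.3, 265.1]
ee_rot: [-0.001, 0.999, -0.039, 0.003]
wrist_force: [0.2, 0.3, -0.8]
width: 0.213
```

Run:
```python
from h import *
o=manip.get_obs();print(o["time"],o["eef_pos"],o["width"],o["wrist_force"],o["qpos"].round(2))
cm=manip.camera_model("wrist");im,d=manip.camera("wrist");save("w3",im);np.savez("/tmp/w3.npz",im=im,d=d)
for n in ["pin","pin_grip"]:
    for x in manip.mark_of(n,"wrist")[:2]: print(n,round(x["confidence"],2),np.round(x["pixel"],1))
```

```text
5.6 [577.21484682 310.33375957 265.05867199] 0.21294212470993512 [ 0.21670686  0.31425463 -0.75973479] [ 0.48  0.46  1.41 -0.    1.26  2.12]
pin 0.67 [327.  215.1]
pin_grip 0.85 [324.3 258.7]
```

View pics/w3.png

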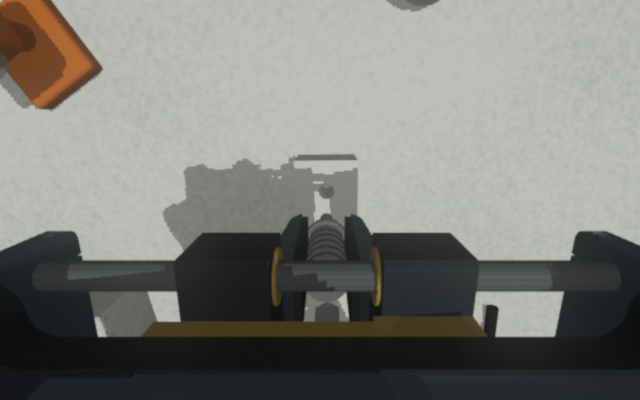

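The pin is lifted out: grip width 19.4 mm, handle at (325,245), empty hole visible at (326,190). I'll transit to the eye, then turn so that the jaws' y axis lies along the pull. That takes the tilt moment on the pads' length.

Request:
jog_arm(moves=[{"ax":0,"ay":0,"az":0,"dx":0.004,"dy":0.02,"dz":0,"grip":0},{"ax":0,"ay":0,"az":0,"dx":0.0075,"dy":0.038,"dz":0,"grip":0},{"ax":0,"ay":0,"az":0,"dx":0.0075,"dy":0.038,"dz":0,"grip":0},{"ax":0,"ay":0,"az":0,"dx":0.0075,"dy":0.038,"dz":0,"grip":0},{"ax":0,"ay":0,"az":0,"dx":0.0075,"dy":0.038,"dz":0,"grip":0},{"ax":0,"ay":0,"az":0,"dx":0.0075,"dy":0.038,"dz":0,"grip":0},{"ax":0,"ay":0,"az":0,"dx":0.0075,"dy":0.038,"dz":0,"grip":0},{"ax":0,"ay":0,"az":0,"dx":0.0075,"dy":0.038,"dz":0,"grip":0},{"ax":0,"ay":0,"az":0,"dx":0.0075,"dy":0.038,"dz":0,"grip":0},{"ax":0,"ay":0,"az":0,"dx":0.0075,"dy":0.038,"dz":0,"grip":0}], squeeze=60)

```text
time: 6.75
eef_pos: [618.5, -59.1, 260.1]
ee_rot: [0.0, 0.999, -0.039, -0.002]
wrist_force: [0.3, 0.4, -1.3]
width: 0.21
```

Request:
jog_arm(moves=[{"ax":0,"ay":0,"az":0,"dx":0.0075,"dy":0.038,"dz":0,"grip":0},{"ax":0,"ay":0,"az":0,"dx":0.0075,"dy":0.038,"dz":0,"grip":0},{"ax":0,"ay":0,"az":0,"dx":0.003,"dy":0.015,"dz":0,"grip":0},{"ax":0,"ay":0,"az":-0.14,"dx":0,"dy":0,"dz":0,"grip":0},{"ax":0,"ay":0,"az":-0.14,"dx":0,"dy":0,"dz":0,"grip":0},{"ax":0,"ay":0,"az":-0.14,"dx":0,"dy":0,"dz":0,"grip":0},{"ax":0,"ay":0,"az":-0.14,"dx":0,"dy":0,"dz":0,"grip":0},{"ax":0,"ay":0,"az":-0.14,"dx":0,"dy":0,"dz":0,"grip":0},{"ax":0,"ay":0,"az":-0.14,"dx":0,"dy":0,"dz":0,"grip":0},{"ax":0,"ay":0,"az":-0.14,"dx":0,"dy":0,"dz":0,"grip":0}])

```text
time: 7.75
eef_pos: [629.6, -148.5, 260.4]
ee_rot: [-0.001, 0.899, 0.439, -0.001]
wrist_force: [-0.1, -0.2, -1.7]
width: 0.205
```

Request:
jog_arm(moves=[{"ax":0,"ay":0,"az":-0.14,"dx":0,"dy":0,"dz":0,"grip":0},{"ax":0,"ay":0,"az":-0.14,"dx":0,"dy":0,"dz":0,"grip":0},{"ax":0,"ay":0,"az":-0.126,"dx":0,"dy":0,"dz":0,"grip":0},{"ax":0,"ay":0,"az":0,"dx":0,"dy":0,"dz":0,"grip":0},{"ax":0,"ay":0,"az":0,"dx":0,"dy":0,"dz":0,"grip":0}])

```text
time: 8.25
eef_pos: [630.0, -148.6, 260.9]
ee_rot: [-0.001, 0.794, 0.608, -0.001]
wrist_force: [1.0, 0.1, -1.5]
width: 0.209
```

Run:
```python
from h import *
o=manip.get_obs();print(o["time"],o["eef_pos"],o["width"],o["wrist_force"],o["qpos"].round(2),delta(o["eef_pos"]))
cm=manip.camera_model("wrist");im,d=manip.camera("wrist");save("w4",im);np.savez("/tmp/w4.npz",im=im,d=d)
for n,z in [("eye",70),("mark",70),("pin",130),("tab",62)]:
    for x in manip.mark_of(n,"wrist")[:2]: print(n,round(x["confidence"],2),np.round(x["pixel"],1),atz(x["pixel"],z,cm).round(1))
```

```text
8.25 [ 629.9619277  -148.59801503  260.93653917] 0.20912136725299096 [ 0.96028695  0.07224372 -1.54016189] [-0.25  0.45  1.43 -0.    1.26  0.02] (array([0., 0., 0.]), np.float64(1.306193479368464), array([-1.62757595e-03,  3.77674519e-04, -9.99998604e-01]))
eye 0.8 [321.8 190.9] [ 627.3 -144.1   70. ]
eye 0.71 [327.8 191.1] [ 632.4 -145.7   70. ]
mark 0.98 [272.3 139.6] [598.7 -90.1  70. ]
mark 0.68 [326.7 212. ] [ 626.4 -164.    70. ]
pin 0.75 [325.7 214.2] [ 630.1 -147.6  130. ]
tab 0.66 [442.2 170.5] [ 735.1 -155.9   62. ]
tab 0.64 [328. 192.] [ 631.8 -148.4   62. ]
```

View pics/w4.png

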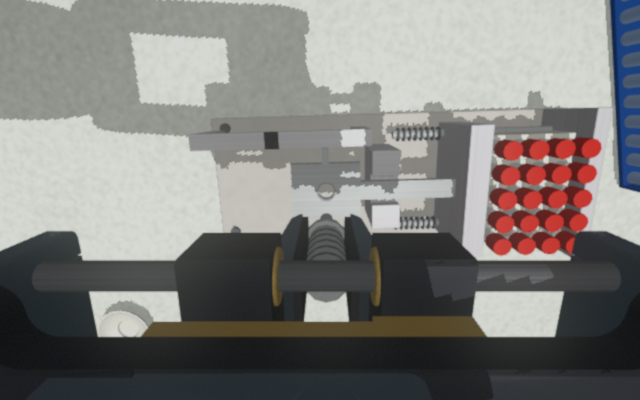

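The wrist view shows the eye at (326,191), the pointer at (326,153), the mark at (271,141), the pin tip near (326,215) and the rack at right. The nest's axis is nearly level in the image. I'll zoom in.

Run:
```python
from h import *
D=np.load("/tmp/w4.npz");im,d=D["im"],D["d"];cm=manip.camera_model("wrist")
c=cv2.resize(im[130:230,255:375],None,fx=6,fy=6,interpolation=0);c=np.clip(c*1.0,0,255).astype(np.uint8);save("w4c",c)
K=np.array(cm["intrinsics"]);Rt=rot(cm["orientation"])
def proj(P): p=Rt.T@(np.array(P)-cm["origin"]);p=K@p;return p[:2]/p[2]
o=manip.get_obs();T=rot(o["ee_rot"]);
for z in [60-24+12+0,84,86,92,132]: pass
for h in [0,40,46,96]:
    print("pin pt",h,proj(o["eef_pos"]+T@np.array([0,0,60+72-h])).round(1))
for w in [0]: print("eye@",proj([632,-145,70]))
```

```text
pin pt 0 [325.5 215.1]
pin pt 40 [325.4 235.4]
pin pt 46 [325.4 239.2]
pin pt 96 [325.1 282.4]
eye@ [326.39661548 190.38645617]
```

View pics/w4c.png

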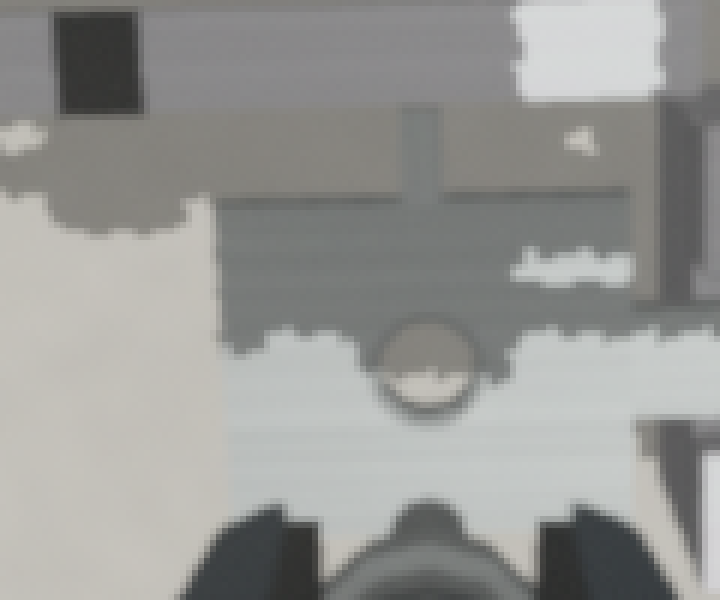

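Eye centre is (326.0,190.9), which gives about (631.5,−145.2,70). The pin tip sits at about the predicted (326,215–217). I'll shift by (+4.4,+0.5) mm, descend to about 8 mm above the tab, and look.

Request:
jog_arm(moves=[{"ax":0,"ay":0,"az":0,"dx":0.0044,"dy":0.0005,"dz":0.01,"grip":0},{"ax":0,"ay":0,"az":0,"dx":0,"dy":0,"dz":0.02,"grip":0},{"ax":0,"ay":0,"az":0,"dx":0,"dy":0,"dz":0.02,"grip":0},{"ax":0,"ay":0,"az":0,"dx":0,"dy":0,"dz":0,"grip":0},{"ax":0,"ay":0,"az":0,"dx":0,"dy":0,"dz":0,"grip":0},{"ax":0,"ay":0,"az":0,"dx":0,"dy":0,"dz":0,"grip":0}])

```text
time: 9.1
eef_pos: [632.7, -144.6, 212.8]
ee_rot: [0.001, 0.793, 0.609, 0.001]
wrist_force: [-0.0, 0.3, -2.3]
width: 0.21
```

Run:
```python
from h import *
o=manip.get_obs();print(o["time"],o["eef_pos"],o["width"],o["wrist_force"],delta([631.5,-145.2,200]))
cm=manip.camera_model("wrist");im,d=manip.camera("wrist");np.savez("/tmp/w5.npz",im=im,d=d)
c=cv2.resize(im[130:260,255:395],None,fx=5,fy=4.5,interpolation=0);c=np.kron(im[120:250,255:385],np.ones((5,5,1),np.uint8))[:600];save("w5c",c)
K=np.array(cm["intrinsics"]);Rt=rot(cm["orientation"])
def proj(P): p=Rt.T@(np.array(P)-cm["origin"]);p=K@p;return p[:2]/p[2]
T=rot(o["ee_rot"]);P=o["eef_pos"]
for h in [0,40,46]: print("pin pt",h,proj(P+T@np.array([0,0,132.5-h])).round(1))
print("eye",proj([631.5,-145.2,70]))
t=P+T@np.array([0,0,132.5]);print(t)
```

```text
9.1 [ 632.71352204 -144.56230516  212.77808894] 0.21020893790233933 [-0.02664256  0.34624723 -2.27828413] (array([-0.93082392, -1.03391817, 12.77589243]), np.float64(1.3087727888262584), array([ 2.05233810e-03, -5.05878686e-04, -9.99997766e-01]))
pin pt 0 [325.5 214.8]
pin pt 40 [325.4 235.1]
pin pt 46 [325.4 238.8]
eye [323.81226721 211.88065461]
[ 632.98545683 -144.62933409   80.27838494]
```

View pics/w5c.png

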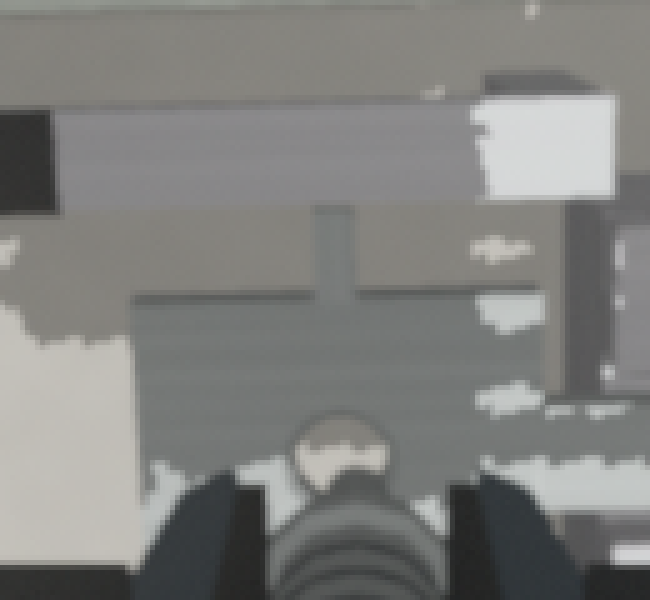

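In the crop, the eye centre is at about (322.9,211) and the pin tip's centre at about (326.5,217), so the tip sits about 2.4 mm too far along +y and 1.4 mm too far along −x in tool axes. I'll correct that, then descend partway (tip in by about 10 mm) while watching force.

Request:
jog_arm(moves=[{"ax":0,"ay":0,"az":0,"dx":0.0014,"dy":-0.0024,"dz":0,"grip":0},{"ax":0,"ay":0,"az":0,"dx":0,"dy":0,"dz":0,"grip":0},{"ax":0,"ay":0,"az":0,"dx":0,"dy":0,"dz":0,"grip":0}])

```text
time: 9.45
eef_pos: [630.1, -142.5, 212.2]
ee_rot: [0.0, 0.793, 0.609, 0.0]
wrist_force: [-0.4, 0.8, -1.7]
width: 0.206
```

Run:
```python
from h import *
o=manip.get_obs();print(o["time"],o["eef_pos"],o["width"],o["wrist_force"],delta([631.5,-145.2,200]))
cm=manip.camera_model("wrist");im,d=manip.camera("wrist");np.savez("/tmp/w6.npz",im=im,d=d)
c=np.kron(im[185:245,290:370],np.ones((9,9,1),np.uint8));save("w6c",c)
```

```text
9.45 [ 630.1437793  -142.50613265  212.22650209] 0.20605660344476648 [-0.37986907  0.81492291 -1.71931402] (array([-2.24968606,  1.99769747, 12.22831659]), np.float64(1.3088856328259162), array([ 7.48649290e-04, -2.98135589e-04, -9.99999675e-01]))
```

View pics/w6c.png

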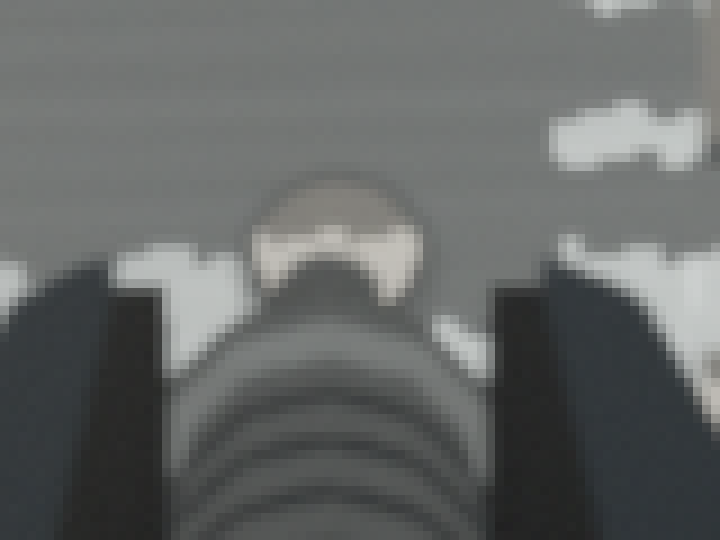

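The pin tip (326.6, 213 when carried down to the tab plane) and the eye (327.0, 213.5) now coincide within about 0.5 mm. Descending 20 mm first.

Request:
jog_arm(moves=[{"ax":0,"ay":0,"az":0,"dx":0,"dy":0,"dz":0.005,"grip":0},{"ax":0,"ay":0,"az":0,"dx":0,"dy":0,"dz":0.005,"grip":0},{"ax":0,"ay":0,"az":0,"dx":0,"dy":0,"dz":0.005,"grip":0},{"ax":0,"ay":0,"az":0,"dx":0,"dy":0,"dz":0.005,"grip":0},{"ax":0,"ay":0,"az":0,"dx":0,"dy":0,"dz":0,"grip":0}])

```text
time: 10.0
eef_pos: [629.7, -142.5, 190.5]
ee_rot: [-0.001, 0.793, 0.609, -0.001]
wrist_force: [-0.2, 0.2, -2.1]
width: 0.213
```

The tip is about 12 mm in with no force. Going down another 18 mm.

Request:
jog_arm(moves=[{"ax":0,"ay":0,"az":0,"dx":0,"dy":0,"dz":0.006,"grip":0},{"ax":0,"ay":0,"az":0,"dx":0,"dy":0,"dz":0.006,"grip":0},{"ax":0,"ay":0,"az":0,"dx":0,"dy":0,"dz":0.006,"grip":0},{"ax":0,"ay":0,"az":0,"dx":0,"dy":0,"dz":0,"grip":0},{"ax":0,"ay":0,"az":0,"dx":0,"dy":0,"dz":0,"grip":0},{"ax":0,"ay":0,"az":0,"dx":0,"dy":0,"dz":0,"grip":0}])

```text
time: 10.6
eef_pos: [630.3, -142.6, 174.0]
ee_rot: [0.0, 0.793, 0.609, 0.0]
wrist_force: [1.6, -0.3, -1.6]
width: 0.206
```

Run:
```python
from h import *
o=manip.get_obs();print(o["time"],o["eef_pos"],o["width"],o["wrist_force"],delta([631.5,-145.2,200]))
cm=manip.camera_model("wrist");im,d=manip.camera("wrist");save("w7",im);np.savez("/tmp/w7.npz",im=im,d=d)
for n,z in [("eye",70),("mark",70),("tab",62)]:
    for x in manip.mark_of(n,"wrist")[:2]: print(n,round(x["confidence"],2),np.round(x["pixel"],1),atz(x["pixel"],z,cm).round(1))
```

```text
10.6 [ 630.25711247 -142.5649209   173.95883484] 0.20601989157979303 [ 1.57507108 -0.33333163 -1.55501615] (array([ -2.22429742,   1.89524111, -26.04018542]), np.float64(1.3087908754963045), array([ 4.43170892e-04, -1.61680013e-04, -9.99999889e-01]))
eye 0.58 [323.2 235.1] [ 627.8 -146.5   70. ]
mark 0.66 [253.9 163.5] [599.7 -91.7  70. ]
tab 0.79 [331.3 228.3] [ 633.3 -146.2   62. ]
```

View pics/w7.png

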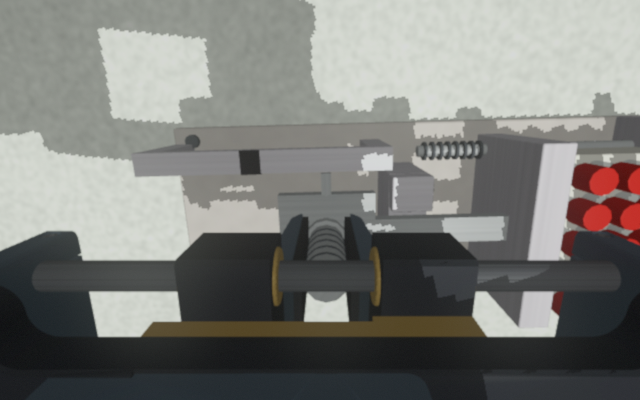

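The pin is in the eye (collar just above the tab), the jaw still closed, pointer tip at (326,173) and mark at (249,162). I'll work out the pull direction from the arm's edges.

Run:
```python
from h import *
D=np.load("/tmp/w7.npz");im=D["im"];cm=manip.camera_model("wrist")
g=cv2.cvtColor(im,cv2.COLOR_RGB2GRAY)
c=np.kron(im[125:205,130:410],np.ones((2,2,1),np.uint8));c=cv2.resize(im[130:200,130:400],None,fx=2.9,fy=2.9,interpolation=0);save("w7c",c)
# upper arm edge: max vertical gradient rows 140-160
for lo,hi,sg in [(140,158,1),(158,185,-1)]:
    pts=[]
    for u in list(range(160,235,3))+list(range(265,360,3)):
        col=cv2.GaussianBlur(g,(3,3),0)[lo:hi,u].astype(float);gr=np.diff(col)
        k=int(np.argmax(np.abs(gr)));pts.append((u,lo+k+.5))
    pts=np.array(pts);W=np.array([atz(p,70,cm) for p in pts])
    import numpy.polynomial.polynomial as P
    for it in range(4):
        c0=np.polyfit(W[:,0],W[:,1],1);r=W[:,1]-np.polyval(c0,W[:,0]);k=abs(r)<max(1.5,np.median(abs(r))*2);W=W[k]
    print(lo,len(W),"yaw",np.arctan(c0[0]),"rms",r.std())
m=(g<60);
n,l,s,ce=cv2.connectedComponentsWithStats(m[145:180,225:275].astype(np.uint8))
for i in range(1,n): print(s[i],ce[i]+[225,145],atz(ce[i]+[225,145],70,cm))
```

```text
140 50 yaw -0.23452611611020366 rms 0.45427358215043717
158 41 yaw -0.23756354533954102 rms 0.2981631266711866
[ 15   6  20  23 426] [249.41314554 162.        ] [597.29147893 -90.17272036  70.        ]
```

View pics/w7c.png

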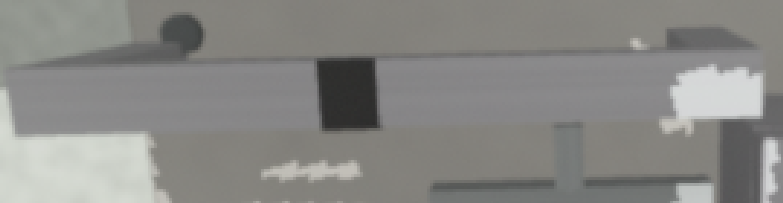

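Nest yaw is about −0.236 rad and the pointer-to-mark gap is about 45 mm, which checks. The pull is therefore along tool −y, with −0.026 of it along x. Drawing 40 mm first.

Request:
jog_arm(moves=[{"ax":0,"ay":0,"az":0,"dx":0,"dy":-0.002,"dz":0,"grip":0},{"ax":0,"ay":0,"az":0,"dx":-0.0001,"dy":-0.005,"dz":0,"grip":0},{"ax":0,"ay":0,"az":0,"dx":-0.0001,"dy":-0.006,"dz":0,"grip":0},{"ax":0,"ay":0,"az":0,"dx":-0.0002,"dy":-0.006,"dz":0,"grip":0},{"ax":0,"ay":0,"az":0,"dx":-0.0002,"dy":-0.006,"dz":0,"grip":0},{"ax":0,"ay":0,"az":0,"dx":-0.0002,"dy":-0.006,"dz":0,"grip":0},{"ax":0,"ay":0,"az":0,"dx":-0.0002,"dy":-0.006,"dz":0,"grip":0},{"ax":0,"ay":0,"az":0,"dx":-0.0001,"dy":-0.003,"dz":0,"grip":0},{"ax":0,"ay":0,"az":0,"dx":0,"dy":0,"dz":0,"grip":0},{"ax":0,"ay":0,"az":0,"dx":0,"dy":0,"dz":0,"grip":0}])

```text
time: 11.8
eef_pos: [593.9, -134.4, 174.7]
ee_rot: [0.004, 0.793, 0.609, 0.002]
wrist_force: [7.1, -3.2, -5.4]
width: 0.209
```

```bash
cat > look.py <<'E'
from h import *
import sys
n=sys.argv[1]
o=manip.get_obs();print(o["time"],o["eef_pos"].round(2),o["width"],o["wrist_force"].round(2),delta(o["eef_pos"])[1:])
cm=manip.camera_model("wrist");im,d=manip.camera("wrist");save(n,im);np.savez("/tmp/%s.npz"%n,im=im,d=d)
c=cv2.resize(im[120:270,200:430],None,fx=3.4,fy=3.4,interpolation=0);save(n+"c",c)
E
python3 look.py w8
```

```text
11.8 [ 593.85 -134.37  174.67] 0.2094930460397008 [ 7.08 -3.18 -5.36] (np.float64(1.3090227285506293), array([ 0.00859662, -0.00310781, -0.99995822]))
```

View pics/w8c.png

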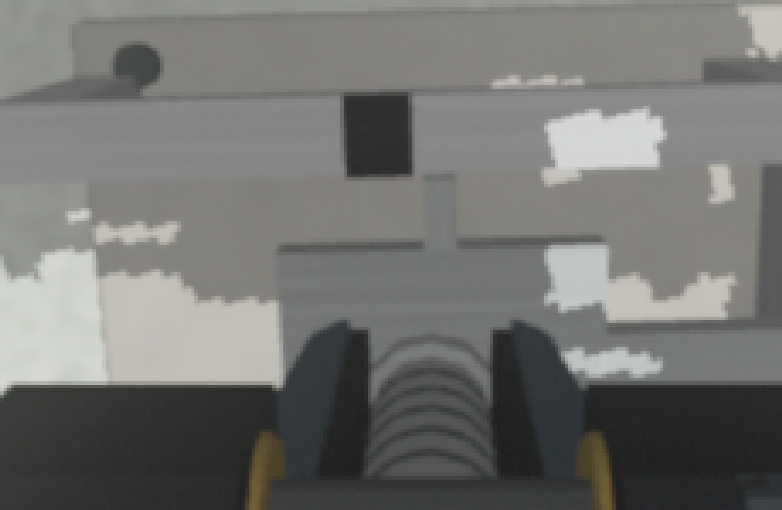

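The pointer centre (crop 440) is about 60 crop px right of the mark centre (380), which is about 10.9 mm using the 12 mm band as the scale. The slide is therefore about 34 mm out. Drawing 11 mm more.

Request:
jog_arm(moves=[{"ax":0,"ay":0,"az":0,"dx":-0.0001,"dy":-0.003,"dz":0,"grip":0},{"ax":0,"ay":0,"az":0,"dx":-0.0001,"dy":-0.004,"dz":0,"grip":0},{"ax":0,"ay":0,"az":0,"dx":-0.0001,"dy":-0.003,"dz":0,"grip":0},{"ax":0,"ay":0,"az":0,"dx":0,"dy":-0.001,"dz":0,"grip":0},{"ax":0,"ay":0,"az":0,"dx":0,"dy":0,"dz":0,"grip":0},{"ax":0,"ay":0,"az":0,"dx":0,"dy":0,"dz":0,"grip":0},{"ax":0,"ay":0,"az":0,"dx":0,"dy":0,"dz":0,"grip":0},{"ax":0,"ay":0,"az":0,"dx":0,"dy":0,"dz":0,"grip":0}])

```text
time: 12.65
eef_pos: [583.7, -132.0, 174.8]
ee_rot: [0.004, 0.793, 0.609, 0.003]
wrist_force: [7.1, -3.2, -6.0]
width: 0.213
```

```bash
python3 look.py w9
```

```text
12.65 [ 583.7  -131.97  174.8 ] 0.21300921509901383 [ 7.09 -3.2  -6.01] (np.float64(1.3090429132108323), array([ 0.0098939 , -0.00349021, -0.99994496]))
```

View pics/w9c.png

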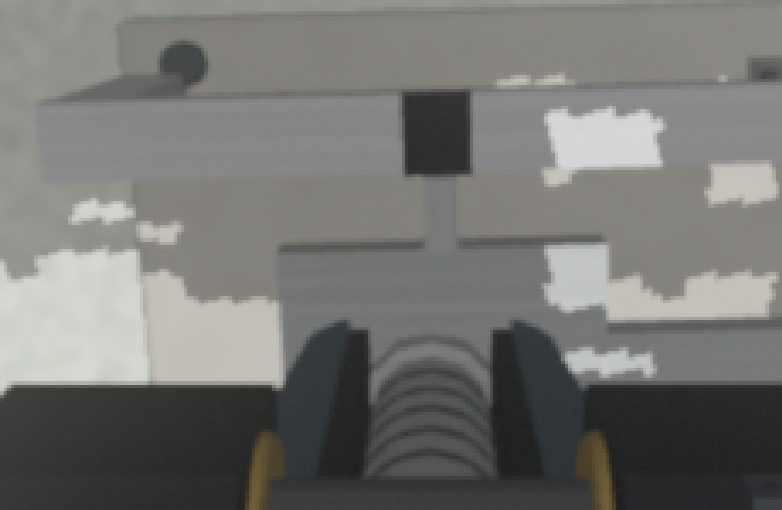

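The pointer (crop 440) now stands within about 0.5 mm of the mark's middle (437). The wrist carries the spring's pull and the tip is about 28 mm through. I'll hold for 1 s and check it's still.

Request:
jog_arm(moves=[{"ax":0,"ay":0,"az":0,"dx":0,"dy":0,"dz":0,"grip":0},{"ax":0,"ay":0,"az":0,"dx":0,"dy":0,"dz":0,"grip":0},{"ax":0,"ay":0,"az":0,"dx":0,"dy":0,"dz":0,"grip":0},{"ax":0,"ay":0,"az":0,"dx":0,"dy":0,"dz":0,"grip":0},{"ax":0,"ay":0,"az":0,"dx":0,"dy":0,"dz":0,"grip":0},{"ax":0,"ay":0,"az":0,"dx":0,"dy":0,"dz":0,"grip":0},{"ax":0,"ay":0,"az":0,"dx":0,"dy":0,"dz":0,"grip":0},{"ax":0,"ay":0,"az":0,"dx":0,"dy":0,"dz":0,"grip":0},{"ax":0,"ay":0,"az":0,"dx":0,"dy":0,"dz":0,"grip":0}])

```text
time: 13.6
eef_pos: [583.7, -132.0, 174.8]
ee_rot: [0.004, 0.793, 0.609, 0.003]
wrist_force: [6.8, -3.2, -5.4]
width: 0.21
```

```bash
python3 look.py w10
python3 - <<'E'
from h import *
im,d=manip.camera("scene");c=cv2.resize(im[150:300,190:390],None,fx=4,fy=4);save("s2",c)
E
```

```text
13.6 [ 583.71 -131.99  174.79] 0.2100353708278521 [ 6.82 -3.24 -5.35] (np.float64(1.3090131312255326), array([ 0.00987809, -0.00350544, -0.99994507]))
```

View pics/w10c.png

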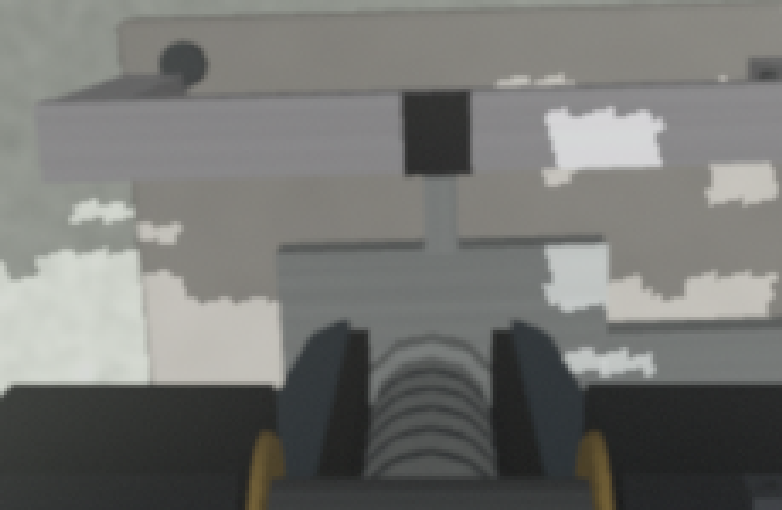

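View pics/s2.png

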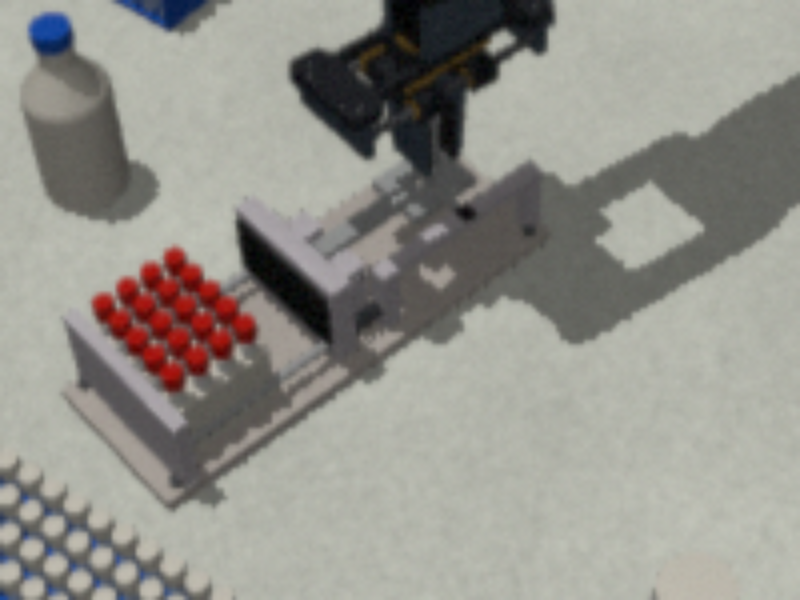

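The wrist view is unchanged: pointer at 440 and band centre at 437 in the crop. The scene view shows the jaw open, the rack still standing in its place and nothing touched. Handing in.

```bash
python3 -c "
from h import *
print(manip.close_job())"
```

```text
the job is handed in; nothing more can be done
None
```

I took the pin from the stand's far hole and put it about 28 mm down through the eye with the jaw closed. I then drew the slide until the pointer stood at the dark mark, and handed the job in while gripping the pin.

- **Position:** in the last wrist picture the pointer was about 0.5 mm from the middle of the mark, so the slide was about 45 mm out. It was unchanged over the 1 s hold.
- **Grip and pull:** the wrist carried about 7.5 N of horizontal pull, near the spring's 8.5 N. The grip was on the 20 mm handle, with a squeeze of 60 N. The tool leaned about 0.01 rad.
- **Clearance:** the fingertips were about 25 mm above the tab by reckoning, and no contact with the nest showed. The scene view showed the clamped rack still in its place and the bottle upright. I didn't check the other two tools, jar, marker or dish again at the end, but the arm's path passed nowhere near touching them.
- **Disagreements:** the first top-camera position of the pin was about 6 mm off the wrist camera's, so I used the wrist's. The pin sat about 1.5 mm off the gripper's centre line, which I corrected before inserting it. A downward force of about 5 N on the wrist during the hold was not explained; I took it to be friction between pin and tab.

Time was about 13.7 s at hand-in.

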